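Free the battery cover of the plug timer

ROBOT

A 6-joint arm with a two-finger parallel gripper is mounted at the origin on the work surface. World frame = base frame: x ahead of the robot, y to its left, z up, the work surface at z = 0. Lengths are in m, angles in rad, forces in N, time in s.
With the tool pointing down it reaches from about 0.325 to 0.9 m from the base axis. Payload 6.1 kg.
Tool frame: the origin (TCP) lies midway between the tips of the shut fingers; the grasp point (between the pads) lies 19 mm behind it (ctrl.pinch_z is the distance from the TCP to the grasp point, in m); z points along the fingers, y is the line along which they close (so a half turn about z gives the same grasp; the last joint's range is limited). The gripper opens to 87 mm and grips with 3 to 60 N. Pads are 19 mm wide; open, the fingers measure 117 mm over their backs; the gripper's body (75 mm by 190 mm) begins 51 mm behind the grasp point.
Start: joints at [-1.28, 0.22, 1.526, -0, 1.395, -0.126], TCP at [0.253, -0.571, 0.223] pointing down, gripper open.
Joint ranges: [-2.98, 2.98], [-0.91, 2.08], [0.09, 2.57], [-1.24, 4.39], [0.2, 2.65], [-2.68, 2.68]. Speed limits (rad/s): [2.57, 2.57, 3.01, 3.14, 3.14, 3.14].

INTERFACE

Orientations are given as a rotation vector (axis times angle).
In Python, from cell import ctrl gives the robot as it stands.
- The arm moves only by the tool drive_tool, never from a script. Its arguments are lists of equal length, an entry for each row: "dp": the shift along the tool's x, y, z scaled (see below), a list of three; "turn": the turn, a rotation vector about the tool's x, y, z scaled (see below), a list of three. In form: {"dp": [[x, y, z], ...], "turn": [[rx, ry, rz], ...]}. A call has 1 to 5 rows; each row shifts and turns the commanded pose from where the row before left it, along the tool's axes as they then stand; what a row does not reach is not made up. The controller multiplies each number of a shift by 0.04 m and each number of a turn by 8 degrees. A row lasts 1/8 s, in which the tool goes at most 62.5 mm and 10.7 degrees, less where a joint would pass 70% of its speed; a pose out of reach is approached as far as the arm can. A call with a number of a shift or a turn outside -1 to 1 is refused whole. A call with a gripper value outside its range is refused whole. "jaw" is the closure, from 0 (fully open) to 1 (shut), set as the call begins (left out, the last holds). The fingers move at their own pace and stop on an object; "force" is the grip in N (left out, the last holds). Time passes only in rows, so rows that do not move let the fingers close. It gives the time, the measured TCP pose, the force, the opening and the grip force at its end, in the units of the state.
- ctrl.read_state(): the state, without advancing time (a new reading comes with each control period).
- ctrl.snapshot(name): name is "scene" or "top" or "wrist"; returns the picture (384x512x3 uint8, red, green, blue); there is no depth.
- ctrl.calibration(name): a dict with "mtx" (3x3 intrinsics, pixels), "extrinsics" (4x4, takes a point from world to camera coordinates). Camera axes: x right, y up, looking along -z (the intrinsics and any distortion apply to the point x, -y, -z); pixel columns grow to the right and rows downward; lengths in m; the calibration is good to about 2 mm. A picture is of the moment at which its call begins: read the wrist's pose just before it. calibration takes no time and is no camera call; for the wrist camera it gives the pose at the moment of the call.
- ctrl.job_done(): hands the job in; it is judged then, once.
Trained networks look in the newest picture that a camera, given by its name, has taken for a name from the list of things; names that differ only in an ending like _2 or _b are one class to them, and where a whole thing is asked for, a point or a joint stands for the part that bears it (a point fixed in the world has none). Each returns a list of dicts, best first, with "conf" (0 to 1); they miss things now and then, are a little off and sometimes report something else, mostly with a low value. They report only what shows in the picture. A call takes as long as a camera call. They do not tell look-alikes from the thing itself.
- ctrl.boxes_of(camera, query): "extent" ([left, top, right, bottom] in pixels, round what is visible of it).
The state is a dict: "time_s": time; "joints": joint angles; "qvel": joint speeds; "tau": joint torques, N m; "eef_pos": TCP position; "tool_rot": TCP orientation; "contact_force": force on the tool from outside, world axes, zero at the start; "torque": the same for the moment, N m; "gripper_width": finger opening in m; "gripper_force": force on a finger pad.
Only numpy, scipy, OpenCV 4.12 (cv2) and the standard library are available. Lean on these libraries where they do the work, as an engineer would, in place of code of your own. Each camera call takes 0.05 s, during which the arm holds its last target. There are 200 camera calls.

TASK

The plug timer on the shelf needs new back-up cells. Squeeze the two blue catch tabs of its battery cover together to free it, lift the cover straight off the sloping face, and set it down gently, hollow side down and level, wholly on the round cork trivet (lower it, do not drop it). Leave the other things on the shelf where they stand.

Things in the scene. Friction and masses are not known exactly. Their poses are not given: they have to be found in the camera images.
- cover_mid (a point): Middle of the off-white battery cover, half-way up: 11 mm above its skirt's underside, 11 mm below its top. A hollow cap 44 mm (its x) by 66 mm (y) by 22 mm high (z, out of the closed top), about 70 g (50 to 90 g). Shut, its z is the normal of the timer's sloping face (35 degrees off vertical, leaning to the timer's front), x points up the slope, y is level.
- pad_upper (a point): Middle of the outer face of the upper blue ribbed push tab, on the cover's +x long side, 29 mm from cover_mid at rest. The tab is 23 mm wide (y) and 14.5 mm high (z). Across both tabs: 58 mm at rest, 46 mm pressed to the stops; then they still stand 1 mm out from the cover's sides. Axes as the cover's.
- pad_lower (a point): The same for the lower tab, on the cover's -x long side. Its lower edge, like the other's, stands 4 mm above the sloping face.
- tab_upper (a joint): Travel of the upper tab in m: 0 at rest, grows as it is pressed inwards (cover's -x), 0.006 at its stop. Spring: 3 N at rest, 7 N at the stop; springs back when let go. A barb below each tab hooks 3 mm under the face plate: the cover cannot be pulled off until both tabs are in by 4 mm or more (best to the stops). Then it lifts freely along its z, clear after 12 mm.
- tab_lower (a joint): The same for the lower tab, pressed inwards along the cover's +x.
- cover_foot (a point): Point on the cover's middle axis level with the feet of its two barbed legs, 9 mm below the skirt, 20 mm below cover_mid. Set down level, the cover stands on these feet (at x = 21 to 28 mm either side, 22 mm wide in y), so this point is then at the height of what it stands on.
- hatch_seat (a point): Point fixed to the timer where cover_mid lies while the cover is shut; axes as the shut cover's. The face plane lies 11 mm below it along z and reaches 50 mm up the slope, 90 mm down, 45 mm to each side; rocker, display and buttons (over 48 mm down the slope) stand out 8 mm at most. Under the cover two cells stand 11 mm above the face.
- timer: Grey plug timer, a brick 140 by 90 by 38 mm leaning at 35 degrees on a dark cradle, fixed to the shelf; origin on the shelf under its middle, z up, front (low edge of the face) towards its -x. Footprint about 150 mm (x) by 90 mm (y); highest edge 119 mm above the shelf, on the +x side. hatch_seat is 99 mm above the shelf.
- trivet_top (a point): Centre of the top of a round cork trivet, 180 mm across and 10 mm thick, fixed on the shelf; z up.
- garlic_keeper_mid (a point): White ceramic garlic keeper with vent holes and a knobbed lid, 112 mm across and 126 mm high, loose; point on its axis 60 mm above the shelf.
- jar_mid (a point): Beige plastic jar with brown lid, 94 mm across and 136 mm high, loose; point on its axis 68 mm above the shelf.
- pestle_mid (a point): Wooden pestle standing on its thick end, 50 mm across at the foot and 150 mm high, loose; point on its axis 75 mm above the shelf.
- whisk_mid (a point): Steel balloon whisk lying on the shelf, 270 mm long, 56 mm high at its wires; point 28 mm above the shelf, where handle and wires meet; wires reach 130 mm to its +x, the handle 140 mm to its -x.
Not all that is in view belongs to the job. What is shaped like the timer but orange or pink is not meant.

How it is judged:
By the outcome, as a careful person would: the job done as asked, in the order asked, and still so for the second after the job is handed in, with the robot touching nothing.
It also fails if it takes over 35 s, if anything falls off the work surface, if the arm or the gripper's body presses on something with over 40 N, if the wrist force passes 120 N, or if a joint passes its speed limit or range.

## Working session

There is one attempt and no reset: what is moved stays moved. The work goes in short steps, Python scripts to look and compute and a tool call to move; the robot and the scene stay as the last step left them, time stands still between calls to the robot, and variables do not carry over. Pictures are saved under pics/ and viewed, at most 10 in all, crops included, and the job is handed in when it is done.

Besides the shell and the picture viewer there is one more tool, called after "Call:" in YAML: its name, and indented under it one key for each argument. drive_tool: Moves the arm, as the interface text tells. Its arguments: {"type":"object","properties":{"dp":{"type":"array"},"turn":{"type":"array"},"jaw":{"type":"number"},"force":{"type":"number"}},"required":["dp","turn"]}

```bash
mkdir -p pics; ls; python3 - <<'E'
from cell import ctrl
import cv2,numpy as np
ims=[]
for n in ["scene","top"]:
    im=ctrl.snapshot(n); cv2.imwrite(f"pics/{n}0.png",im[:,:,::-1])
    for q in ["timer","cover_mid","pad_upper","pad_lower","trivet_top","garlic_keeper_mid","jar_mid","pestle_mid","whisk_mid"]:
        print(n,q,[(np.round(b["extent"]).astype(int).tolist(),round(b["conf"],2)) for b in ctrl.boxes_of(n,q)][:4])
a=cv2.imread("pics/scene0.png");b=cv2.imread("pics/top0.png")
cv2.imwrite("pics/both.png",cv2.resize(np.vstack([a,b]),(400,600)) if 0 else a)
s=ctrl.read_state();print(s["time_s"],s["eef_pos"],s["tool_rot"])
print(ctrl.calibration("scene"),ctrl.calibration("top"))
E
```

```text
pics
scene timer [([190, 143, 245, 199], 0.83), ([235, 118, 290, 168], 0.83), ([167, 114, 214, 156], 0.72)]
scene cover_mid [([198, 143, 226, 164], 0.73)]
scene pad_upper [([214, 146, 222, 156], 0.62)]
scene pad_lower [([213, 146, 223, 157], 0.73)]
scene trivet_top [([234, 244, 287, 305], 0.75), ([250, 197, 320, 247], 0.61)]
scene garlic_keeper_mid [([235, 246, 288, 303], 0.66)]
scene jar_mid [([171, 196, 220, 263], 0.85)]
scene pestle_mid [([116, 172, 143, 225], 0.66), ([217, 146, 223, 158], 0.27)]
scene whisk_mid [([354, 238, 416, 331], 0.58)]
top timer [([276, 241, 326, 286], 0.86), ([286, 191, 330, 225], 0.78), ([352, 226, 398, 259], 0.57), ([135, 154, 152, 222], 0.46)]
top cover_mid [([305, 197, 321, 218], 0.85)]
top pad_upper [([306, 205, 311, 208], 0.44)]
top pad_lower []
top trivet_top [([204, 177, 260, 232], 0.7)]
top garlic_keeper_mid [([193, 125, 226, 157], 0.73)]
top jar_mid [([251, 122, 283, 162], 0.87)]
top pestle_mid [([323, 125, 339, 143], 0.54)]
top whisk_mid [([143, 153, 153, 204], 0.6)]
1.0 [ 0.25301913 -0.57148364  0.22255773] [3.07359077e+00 6.50011224e-01 7.2893
[... 155 characters left out ...]
   1.        ]]), 'extrinsics': array([[-0.59631001,  0.80254215, -0.01845194,  0.29408344],
       [-0.51787445, -0.36702812,  0.77272014,  0.23899629],
       [ 0.6133681 ,  0.47033655,  0.63447861, -1.39245891],
       [ 0.        ,  0.        ,  0.        ,  1.        ]])} {'mtx': array([[409.07328455,   0.        , 248.16200722],
       [  0.        , 409.07328455, 188.80645388],
       [  0.        ,   0.        ,   1.        ]]), 'extrinsics': array([[-0.0172453 , -0.9998347 , -0.00575978,  0.07971595],
       [ 0.99158731, -0.0178416 ,  0.12820411, -0.58913202],
       [-0.12828568, -0.00350041,  0.99173108, -1.3118974 ],
       [ 0.        ,  0.        ,  0.        ,  1.        ]])}
```

```bash
python3 - <<'E'
import cv2,numpy as np
a=cv2.imread("pics/scene0.png");b=cv2.imread("pics/top0.png")
cv2.imwrite("pics/a1.png",cv2.resize(a[100:345,90:430],None,fx=2.3,fy=2.3,interpolation=cv2.INTER_CUBIC))
cv2.imwrite("pics/b1.png",cv2.resize(b[110:300,130:410],None,fx=2.8,fy=2.8,interpolation=cv2.INTER_CUBIC))
E
```

```text
(no output)
```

View pics/a1.png

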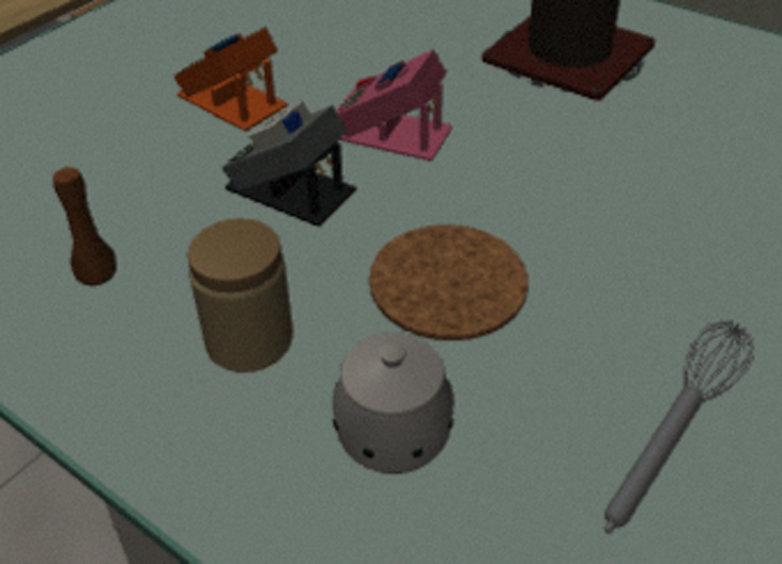

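View pics/b1.png

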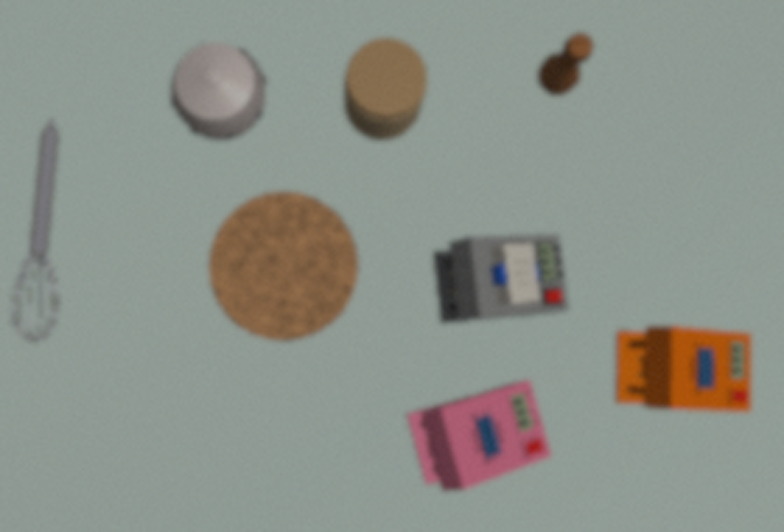

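Scene picture: the grey timer with a cover and blue tab is at about px (217,171); pink at (262,143) and orange at (190,135) are look-alikes. In the top picture grey is at (308,208), pink at (303,263), orange at (375,242). Only the grey one with the off-white cover fits the description. The low, button side of its face points image right, which is world -y.

```bash
cat > h.py <<'E'
import numpy as np, json, cv2
from scipy.spatial.transform import Rotation as R
from cell import ctrl
def ray(cam,uv,cal=None):
    c=cal or ctrl.calibration(cam); E=c["extrinsics"]; K=c["mtx"]
    d=np.linalg.inv(K)@[uv[0],uv[1],1]; d=d*[1,-1,-1]
    return -E[:3,:3].T@E[:3,3], E[:3,:3].T@d
def at_z(cam,uv,z,cal=None):
    o,d=ray(cam,uv,cal); return o+d*(z-o[2])/d[2]
def proj(cal,P):
    E=cal["extrinsics"]; p=(E[:3,:3]@np.atleast_2d(P).T).T+E[:3,3]; p=p*[1,-1,-1]
    q=(cal["mtx"]@p.T).T; return q[:,:2]/q[:,2:]
def tool_R(yaw,flip,tilt=35):
    """timer +x at yaw; tool z = -face normal, tool y = +-up-slope"""
    t=np.radians(tilt); tx=np.array([np.cos(yaw),np.sin(yaw),0]); Z=np.array([0,0,1.])
    n=-np.sin(t)*tx+np.cos(t)*Z; up=np.cos(t)*tx+np.sin(t)*Z
    y=up*flip; z=-n
    return np.c_[np.cross(y,z),y,z],n,up
def plan(p,Rt,smax=1.0,nmax=60):
    s=ctrl.read_state(); c=np.array(s["eef_pos"]); C=R.from_rotvec(s["tool_rot"]).as_matrix(); rows=[]
    while len(rows)<nmax:
        d=C.T@(p-c)/.04; r=R.from_matrix(C.T@Rt).as_rotvec()/np.radians(8)
        if abs(d).max()<.006 and abs(r).max()<.006: break
        n=max(np.abs(d).max()/smax,np.linalg.norm(r)/1.0,1)
        d=np.round(d/n,2); r=np.round(r/n,2)
        c=c+C@d*.04; C=C@R.from_rotvec(r*np.radians(8)).as_matrix(); rows.append((d.tolist(),r.tolist()))
    for i in range(0,len(rows),5):
        print(json.dumps({"dp":[a for a,b in rows[i:i+5]],"turn":[b for a,b in rows[i:i+5]]}))
E
python3 - <<'E'
from h import *
c=at_z("top",(313,207.5),.105); print("cover",c, "scene px of it",proj(ctrl.calibration("scene"),c))
print("trivet",at_z("top",(232,204.5),.01),proj(ctrl.calibration("scene"),at_z("top",(232,204.5),.01)))
# base edges of grey timer in top crop -> world, low front edge & high edge
f=lambda x,y:(130+x/2.8,110+y/2.8)
hi=[at_z("top",f(*q),.119) for q in[(470,238),(472,320)]]
# cover long side
cv=[at_z("top",f(*q),.108) for q in[(503,243),(508,304)]]
for a,b in(hi,cv):
    d=a-b; print("y axis-ish",np.degrees(np.arctan2(d[1],d[0])))
s=ctrl.read_state();print(R.from_rotvec(s["tool_rot"]).as_matrix().round(2))
for n in["garlic","jar"]:pass
E
```

```text
cover [ 0.51947357 -0.13178904  0.105     ] scene px of it [[212.23138417 152.27471559]]
trivet [0.54199868 0.12453602 0.01      ] [[283.287892   218.26533951]]
y axis-ish -0.49223558533931033
y axis-ish 2.5694498306032485
[[ 0.91  0.4   0.  ]
 [ 0.4  -0.91 -0.  ]
 [ 0.    0.   -1.  ]]
```

```bash
python3 - <<'E'
from h import *
c=np.array([.519,-.132,.1]); M,n,up=tool_R(np.radians(92.5),-1); print(n,up)
plan(c+n*.13,M)
E
```

```text
[ 0.02501905 -0.57303052  0.81915204] [-0.03573091  0.81837239  0.57357644]
{"dp": [[1.0, -0.57, 0.04], [1.0, -0.62, 0.09], [1.0, -0.66, 0.15], [1.0, -0.71, 0.21], [1.0, -0.76, 0.27]], "turn": [[0.44, 0.08, 0.26], [0.45, 0.09, 0.27], [0.46, 0.09, 0.28], [0.47, 0.09, 0.28], [0.49, 0.09, 0.29]]}
{"dp": [[1.0, -0.8, 0.35], [1.0, -0.85, 0.44], [1.0, -0.9, 0.55], [0.73, -0.69, 0.48]], "turn": [[0.51, 0.1, 0.3], [0.53, 0.1, 0.32], [0.55, 0.1, 0.33], [0.42, 0.08, 0.26]]}
```

Call:
drive_tool:
  dp:
    - [1.0, -0.57, 0.04]
    - [1.0, -0.62, 0.09]
    - [1.0, -0.66, 0.15]
    - [1.0, -0.71, 0.21]
    - [1.0, -0.76, 0.27]
  turn:
    - [0.44, 0.08, 0.26]
    - [0.45, 0.09, 0.27]
    - [0.46, 0.09, 0.28]
    - [0.47, 0.09, 0.28]
    - [0.49, 0.09, 0.29]
  jaw: 0.25
  force: 20

```text
time_s: 1.62
eef_pos: [0.3979, -0.3751, 0.2141]
tool_rot: [-2.795, -0.31, 0.009]
contact_force: [-0.6, -0.8, -0.1]
gripper_width: 0.0657
gripper_force: 0.0
```

Call:
drive_tool:
  dp:
    - [1.0, -0.8, 0.35]
    - [1.0, -0.85, 0.44]
    - [1.0, -0.9, 0.55]
    - [0.73, -0.69, 0.48]
    - [0, 0, 0]
  turn:
    - [0.51, 0.1, 0.3]
    - [0.53, 0.1, 0.32]
    - [0.55, 0.1, 0.33]
    - [0.42, 0.08, 0.26]
    - [0, 0, 0]

```text
time_s: 2.25
eef_pos: [0.5229, -0.2043, 0.2053]
tool_rot: [-2.528, -0.059, 0.02]
contact_force: [-0.3, -0.7, 0.1]
gripper_width: 0.0654
gripper_force: 0.0
```

```bash
python3 - <<'E'
from h import *
import pickle
s=ctrl.read_state(); cal=ctrl.calibration("wrist"); im=ctrl.snapshot("wrist"); pickle.dump((s,cal),open("w1.pkl","wb"))
cv2.imwrite("pics/w1.png",im[:,:,::-1])
print(s["time_s"],s["eef_pos"],R.from_rotvec(s["tool_rot"]).as_matrix().round(3),s["gripper_width"])
for q in ["cover_mid","pad_upper","pad_lower"]:
    print(q,[(np.round(b["extent"],1).tolist(),round(b["conf"],2)) for b in ctrl.boxes_of("wrist",q)][:3])
print(proj(cal,[.519,-.132,.1]),-cal["extrinsics"][:3,:3].T@cal["extrinsics"][:3,3])
E
```

```text
2.25 [ 0.52285401 -0.20427056  0.20531497] [[ 0.999  0.038 -0.028]
 [ 0.047 -0.817  0.574]
 [-0.001 -0.575 -0.818]] 0.0654287774188789
cover_mid [([227.5, 152.3, 287.3, 219.6], 0.79), ([60.9, 0.0, 149.5, 47.9], 0.73)]
pad_upper [([227.5, 173.6, 235.7, 198.2], 0.63)]
pad_lower [([280.3, 173.6, 285.3, 196.1], 0.5)]
[[252.79484066 186.2491001 ]] [ 0.59372955 -0.29503486  0.33787073]
```

View pics/w1.png

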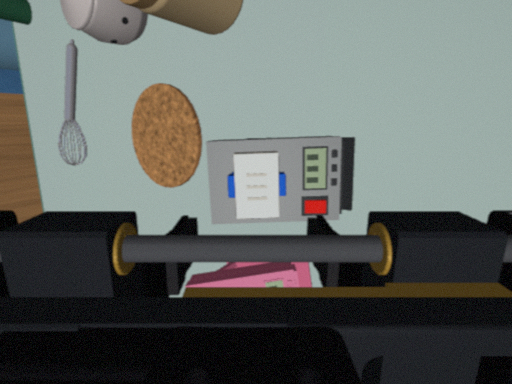

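The wrist picture shows the grey timer, with its display, rocker and buttons, at px (210-345,137-222). The off-white cover is at (234-280,152-219), with a blue tab on each side.

```bash
python3 - <<'E'
import cv2
a=cv2.imread("pics/w1.png")[130:230,200:360]
cv2.imwrite("pics/w1c.png",cv2.resize(a,None,fx=5,fy=5,interpolation=cv2.INTER_CUBIC))
E
```

```text
(no output)
```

View pics/w1c.png

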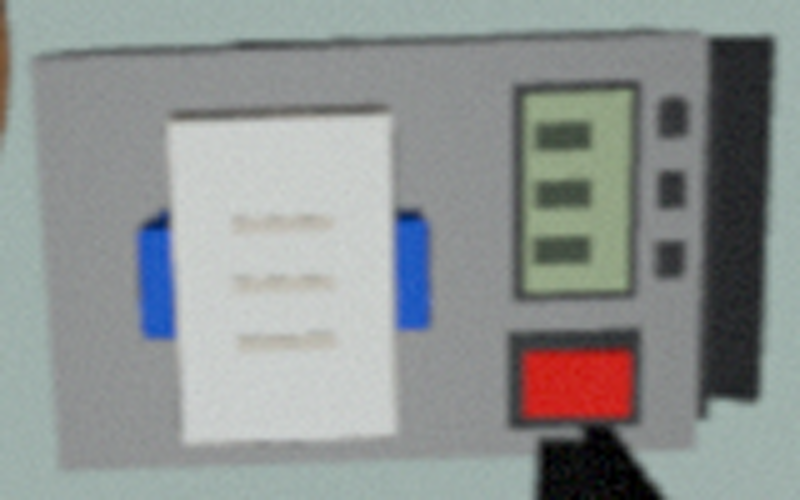

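```bash
python3 - <<'E'
from h import *
import pickle
from scipy.optimize import least_squares
s,cal=pickle.load(open("w1.pkl","rb"))
L=np.array([[50,-45,-11],[-90,-45,-11],[-90,45,-11],[50,45,-11],[22,-33,11],[-22,-33,11],[-22,33,11],[22,33,11],[29,-11.5,7.5],[29,11.5,7.5],[-29,11.5,7.5],[-29,-11.5,7.5]])/1e3
px=np.array([[33,55],[700,32],[693,448],[60,468],[168,118],[390,110],[397,433],[183,443],[138,230],[144,338],[430,328],[428,220]])/5.+[200,130]
def f(v,full=False):
    _,n,up=tool_R(v[3],-1,v[4]*10)
    P=v[:3]+L@np.array([up,np.cross(n,up),n]); return (proj(cal,P)-px).ravel()
for tf in (False,True):
    g=(lambda v:f(v)) if tf else (lambda v:f(np.r_[v,3.5]))
    r=least_squares(g,[.519,-.132,.1,1.6]+([3.5] if tf else []),loss="soft_l1",x_scale=[.01,.01,.01,.05]+([.3] if tf else []))
    print(r.x,np.degrees(r.x[3]),np.abs(r.fun).max(),r.cost); print(r.fun.reshape(-1,2).round(1).tolist())
E
```

```text
[ 0.52084295 -0.13385403  0.09600727  1.6611803 ] 95.17862017067227 1.5601092174202336 2.658603326390538
[[0.5, 0.5], [1.6, 0.2], [0.4, -0.4], [0.8, -0.1], [-0.5, 0.4], [0.1, 0.4], [-0.2, 0.4], [-0.3, -0.1], [-0.2, -0.6], [-0.1, -0.0], [-0.6, 0.0], [-0.5, -0.7]]
[ 0.52105149 -0.13433551  0.09665413  1.65817681  3.65162722] 95.00653314805734 0.9635632352073458 1.696081130499259
[[0.0, 0.3], [1.0, 0.1], [-0.4, -0.8], [0.2, 0.2], [-0.2, 0.3], [0.5, 0.3], [0.0, 0.4], [-0.1, 0.1], [-0.0, -0.6], [-0.1, 0.1], [-0.4, -0.1], [-0.2, -0.8]]
```

```bash
cat > pose.py <<'E'
from h import *
C=np.array([.5216,-.1356,.0988]); YAW=np.radians(95.1); M,n,up=tool_R(YAW,-1)
E
python3 - <<'E'
from pose import *
plan(C+n*.04+up*.0005,M,.8)
E
```

```text
{"dp": [[0.03, 0.02, 0.8], [0.04, 0.02, 0.8], [0.04, 0.02, 0.64]], "turn": [[0.0, -0.07, -0.1], [0.01, -0.07, -0.09], [0.0, -0.05, -0.08]]}
```

Call:
drive_tool:
  dp:
    - [0.03, 0.02, 0.8]
    - [0.04, 0.02, 0.8]
    - [0.04, 0.02, 0.64]
    - [0, 0, 0]
  turn:
    - [0.0, -0.07, -0.1]
    - [0.01, -0.07, -0.09]
    - [0.0, -0.05, -0.08]
    - [0, 0, 0]
  jaw: 0.27

```text
time_s: 2.95
eef_pos: [0.5225, -0.1564, 0.1305]
tool_rot: [-2.526, -0.112, 0.039]
contact_force: [-0.2, -0.3, 1.0]
gripper_width: 0.0632
gripper_force: 0.0
```

```bash
python3 - <<'E'
from pose import *
s=ctrl.read_state(); cal=ctrl.calibration("wrist"); im=ctrl.snapshot("wrist"); cv2.imwrite("pics/w2.png",im[:,:,::-1])
print(s["eef_pos"],s["gripper_width"]); plan(C-n*.006+up*.0005,M,.4)
E=np.r_[[C+n*.011],[C+n*.0075+up*.029],[C+n*.0075-up*.029]]; print(proj(cal,E))
E
```

```text
[ 0.52246906 -0.15642644  0.13049155] 0.06319354740276063
{"dp": [[0.0, 0.0, 0.4], [0.0, 0.01, 0.4], [0.01, 0.0, 0.34]], "turn": [[-0.0, 0.0, -0.0], [-0.01, 0.0, -0.0], [0.0, 0.0, -0.0]]}
[[252.9158505  216.8543554 ]
 [211.7579394  215.20147755]
 [294.11836048 215.23273355]]
```

View pics/w2.png

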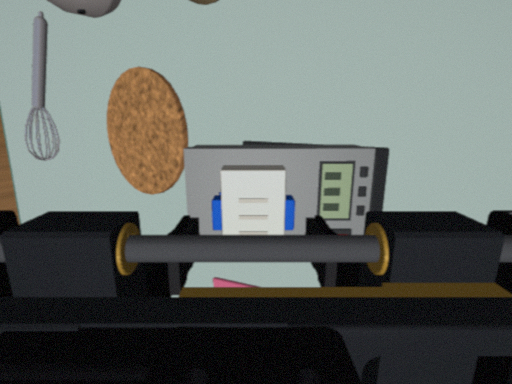

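The tabs lie at px 212-295, row 213. My model predicts 212-294, row 215, so the tool is aligned. I'm descending now.

Call:
drive_tool:
  dp:
    - [0.02, 0.0, 0.4]
    - [0.0, 0.0, 0.4]
    - [0.0, 0.0, 0.34]
    - [0, 0, 0]
  turn:
    - [0, 0, 0]
    - [0, 0, 0]
    - [0, 0, 0]
    - [0, 0, 0]

```text
time_s: 3.5
eef_pos: [0.5213, -0.1294, 0.093]
tool_rot: [-2.526, -0.114, 0.039]
contact_force: [0.6, -0.6, -0.4]
gripper_width: 0.0639
gripper_force: 0.0
```

```bash
python3 - <<'E'
from pose import *
s=ctrl.read_state(); p=s["eef_pos"]-C; print(s["time_s"],p@n,p@up,s["contact_force"],s["qvel"].round(3) if hasattr(s["qvel"],"round") else s["qvel"]); plan(C-n*.006,M)
E
```

```text
3.5 -0.008306715075267332 0.0017820789766051042 [ 0.58087915 -0.57464731 -0.36762018] [-0.007 -0.012 -0.03  -0.001  0.012  0.002]
{"dp": [[-0.01, 0.04, -0.06]], "turn": [[-0.02, 0.02, 0.0]]}
```

Call:
drive_tool:
  dp:
    - [0, 0.03, -0.04]
    - [0, 0, 0]
  turn:
    - [0, 0, 0]
    - [0, 0, 0]

```text
time_s: 3.75
eef_pos: [0.5229, -0.1333, 0.0955]
tool_rot: [-2.528, -0.114, 0.034]
contact_force: [-0.3, 0.5, 0.2]
gripper_width: 0.063
gripper_force: 0.0
```

Call:
drive_tool:
  dp:
    - [0, 0, 0]
    - [0, 0, 0]
    - [0, 0, 0]
    - [0, 0, 0]
    - [0, 0, 0]
  turn:
    - [0, 0, 0]
    - [0, 0, 0]
    - [0, 0, 0]
    - [0, 0, 0]
    - [0, 0, 0]
  jaw: 1.0
  force: 22

```text
time_s: 4.38
eef_pos: [0.5227, -0.133, 0.0954]
tool_rot: [-2.528, -0.114, 0.035]
contact_force: [-0.6, -2.9, 4.7]
gripper_width: 0.0455
gripper_force: 22.0
```

Call:
drive_tool:
  dp:
    - [0, 0, -0.1]
    - [0, 0, -0.15]
    - [0, 0, -0.2]
    - [0, 0, -0.2]
    - [0, 0, 0]
  turn:
    - [0, 0, 0]
    - [0, 0, 0]
    - [0, 0, 0]
    - [0, 0, 0]
    - [0, 0, 0]

```text
time_s: 5.0
eef_pos: [0.5242, -0.1482, 0.1169]
tool_rot: [-2.529, -0.113, 0.034]
contact_force: [0.0, -0.3, -1.8]
gripper_width: 0.0453
gripper_force: 22.0
```

Call:
drive_tool:
  dp:
    - [0, 0, -0.4]
    - [0, 0, -0.5]
    - [0, 0, -0.5]
    - [0, 0, -0.3]
    - [0, 0, 0]
  turn:
    - [0, 0, 0]
    - [0, 0, 0]
    - [0, 0, 0]
    - [0, 0, 0]
    - [0, 0, 0]

```text
time_s: 5.62
eef_pos: [0.5278, -0.1875, 0.173]
tool_rot: [-2.529, -0.113, 0.033]
contact_force: [0.6, -0.5, -0.6]
gripper_width: 0.0458
gripper_force: 22.0
```

```bash
python3 - <<'E'
from pose import *
s=ctrl.read_state(); print(s["time_s"],s["eef_pos"],s["gripper_width"],s["contact_force"])
w=ctrl.snapshot("wrist");t=ctrl.snapshot("top");sc=ctrl.snapshot("scene")
cv2.imwrite("pics/v3.png",np.hstack([cv2.resize(w,(400,300)),cv2.resize(sc[90:240,140:340],(400,300))])[:,:,::-1])
b=ctrl.boxes_of("top","trivet_top")[0]["extent"]; b2=ctrl.boxes_of("scene","trivet_top"); print(b)
print(at_z("top",((b[0]+b[2])/2,(b[1]+b[3])/2),.01))
g=cv2.inRange(cv2.cvtColor(t,cv2.COLOR_RGB2HSV),(3,70,40),(25,255,255)); m=np.zeros_like(g); m[160:245,190:275]=1
cs=cv2.findContours(g*m,0,1)[0]; e=cv2.fitEllipse(max(cs,key=cv2.contourArea)); print(e,at_z("top",e[0],.01))
E
```

```text
5.625 [ 0.52778013 -0.1875419   0.17295936] 0.045776151350796004 [ 0.61814    -0.48737511 -0.56340714]
[205.3, 177.8, 258.3, 234.0]
[0.53730192 0.1252639  0.01      ]
((230.7279815673828, 204.51327514648438), (51.104461669921875, 51.35137176513672), 64.1619644165039) [0.54202983 0.12880308 0.01      ]
```

View pics/v3.png

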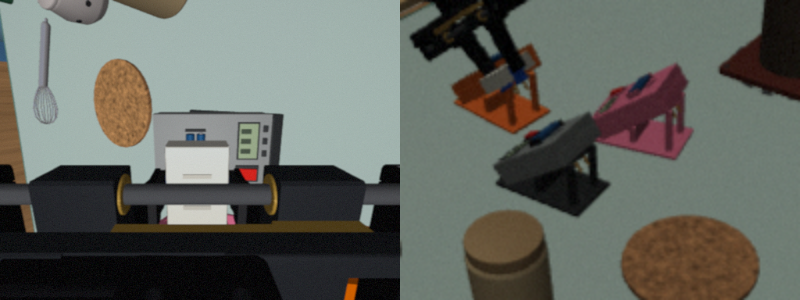

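The cover is off and held between the pads; the two blue cells now show on the timer. Next I level it and carry it to the trivet.

```bash
python3 - <<'E'
from pose import *
M0,_,_=tool_R(YAW,-1,0)
plan(np.array([.541,.127,.2]),M0,.75)
E
```

```text
{"dp": [[0.12, -0.75, 0.43], [0.11, -0.75, 0.36], [0.11, -0.75, 0.31], [0.11, -0.75, 0.25], [0.1, -0.75, 0.2]], "turn": [[-0.49, 0.0, 0.0], [-0.47, 0.0, 0.0], [-0.46, 0.0, 0.0], [-0.44, 0.0, 0.0], [-0.44, 0.0, 0.0]]}
{"dp": [[0.1, -0.75, 0.15], [0.1, -0.75, 0.1], [0.1, -0.75, 0.06], [0.11, -0.75, 0.02], [0.1, -0.69, -0.03]], "turn": [[-0.43, 0.0, 0.0], [-0.43, 0.0, 0.0], [-0.42, 0.0, 0.0], [-0.42, 0.0, 0.0], [-0.39, 0.01, 0.01]]}
```

Call:
drive_tool:
  dp:
    - [0.12, -0.75, 0.43]
    - [0.11, -0.75, 0.36]
    - [0.11, -0.75, 0.31]
    - [0.11, -0.75, 0.25]
    - [0.1, -0.75, 0.2]
  turn:
    - [-0.49, 0.0, 0.0]
    - [-0.47, 0.0, 0.0]
    - [-0.46, 0.0, 0.0]
    - [-0.44, 0.0, 0.0]
    - [-0.44, 0.0, 0.0]

```text
time_s: 6.5
eef_pos: [0.5341, -0.0213, 0.1865]
tool_rot: [-2.849, -0.128, 0.019]
contact_force: [-1.0, -0.0, -0.2]
gripper_width: 0.0454
gripper_force: 22.0
```

Call:
drive_tool:
  dp:
    - [0.1, -0.75, 0.15]
    - [0.1, -0.75, 0.1]
    - [0.1, -0.75, 0.06]
    - [0.11, -0.75, 0.02]
    - [0.1, -0.69, -0.03]
  turn:
    - [-0.43, 0.0, 0.0]
    - [-0.43, 0.0, 0.0]
    - [-0.42, 0.0, 0.0]
    - [-0.42, 0.0, 0.0]
    - [-0.39, 0.01, 0.01]

```text
time_s: 7.12
eef_pos: [0.5409, 0.1279, 0.2002]
tool_rot: [3.136, 0.14, 0.001]
contact_force: [-0.8, -0.2, -0.7]
gripper_width: 0.0454
gripper_force: 22.0
```

```bash
python3 - <<'E'
from pose import *
M0,_,_=tool_R(YAW,-1,0)
s=ctrl.read_state(); print(s["eef_pos"],s["gripper_width"],s["contact_force"])
plan(np.array([.541,.127,.045]),M0,.75)
E
```

```text
[0.54094936 0.12787776 0.20021762] 0.04539489144235486 [-0.76905666 -0.23785562 -0.67892067]
{"dp": [[-0.0, 0.0, 0.75], [-0.0, 0.0, 0.75], [-0.0, 0.0, 0.75], [-0.0, 0.01, 0.75], [-0.0, 0.0, 0.75]], "turn": [[0.0, -0.0, -0.0], [0.0, -0.0, -0.0], [0.01, -0.0, -0.0], [0.0, -0.0, -0.0], [0.01, -0.0, -0.0]]}
{"dp": [[-0.0, 0.0, 0.13]], "turn": [[-0.0, -0.01, -0.0]]}
```

Call:
drive_tool:
  dp:
    - [0, 0, 0.75]
    - [0, 0, 0.75]
    - [0, 0, 0.75]
    - [0, 0, 0.75]
    - [0, 0, 0.65]
  turn:
    - [0, 0, 0]
    - [0, 0, 0]
    - [0, 0, 0]
    - [0, 0, 0]
    - [0, 0, 0]

```text
time_s: 7.75
eef_pos: [0.5406, 0.1266, 0.0527]
tool_rot: [3.138, 0.139, -0.001]
contact_force: [0.5, -0.0, 0.2]
gripper_width: 0.0454
gripper_force: 22.0
```

Call:
drive_tool:
  dp:
    - [0, 0, 0.2]
    - [0, 0, 0.1]
    - [0, 0, 0]
  turn:
    - [0, 0, 0]
    - [0, 0, 0]
    - [0, 0, 0]

```text
time_s: 8.12
eef_pos: [0.5424, 0.1264, 0.0433]
tool_rot: [3.138, 0.139, 0.004]
contact_force: [0.7, 0.3, 0.4]
gripper_width: 0.0453
gripper_force: 22.0
```

```bash
python3 - <<'E'
from pose import *
s=ctrl.read_state(); print(s["time_s"],s["eef_pos"],R.from_rotvec(s["tool_rot"]).as_matrix()[2].round(4),s["contact_force"])
sc=ctrl.snapshot("scene");w=ctrl.snapshot("wrist")
cv2.imwrite("pics/v4.png",np.hstack([cv2.resize(w,(400,300)),cv2.resize(sc[165:270,220:360],(400,300),interpolation=cv2.INTER_CUBIC)])[:,:,::-1])
E
```

```text
8.125 [0.54244658 0.12641013 0.04326326] [ 2.5e-03  9.0e-04 -1.0e+00] [0.65386997 0.34946424 0.38237091]
```

View pics/v4.png

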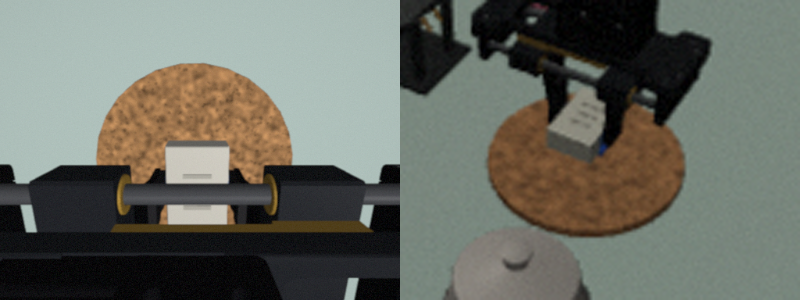

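The cover is over the trivet's middle and level. I'm lowering it in small steps and watching the contact force.

Call:
drive_tool:
  dp:
    - [0, 0, 0.1]
    - [0, 0, 0.1]
    - [0, 0, 0.08]
    - [0, 0, 0]
  turn:
    - [0, 0, 0]
    - [0, 0, 0]
    - [0, 0, 0]
    - [0, 0, 0]

```text
time_s: 8.72
eef_pos: [0.5415, 0.1263, 0.0308]
tool_rot: [3.138, 0.138, 0.001]
contact_force: [-0.4, -1.1, -0.6]
gripper_width: 0.0454
gripper_force: 22.0
```

Call:
drive_tool:
  dp:
    - [0, 0, 0.04]
    - [0, 0, 0.04]
    - [0, 0, 0]
  turn:
    - [0, 0, 0]
    - [0, 0, 0]
    - [0, 0, 0]

```text
time_s: 9.1
eef_pos: [0.5418, 0.1263, 0.028]
tool_rot: [3.138, 0.139, 0.002]
contact_force: [-0.4, -0.2, -0.1]
gripper_width: 0.0452
gripper_force: 22.0
```

Call:
drive_tool:
  dp:
    - [0, 0, 0.03]
    - [0, 0, 0.02]
    - [0, 0, 0]
  turn:
    - [0, 0, 0]
    - [0, 0, 0]
    - [0, 0, 0]

```text
time_s: 9.48
eef_pos: [0.542, 0.1263, 0.0265]
tool_rot: [3.138, 0.139, 0.003]
contact_force: [-2.0, -0.3, 4.8]
gripper_width: 0.0451
gripper_force: 22.0
```

Call:
drive_tool:
  dp:
    - [0, 0, 0.02]
    - [0, 0, 0]
  turn:
    - [0, 0, 0]
    - [0, 0, 0]

```text
time_s: 9.72
eef_pos: [0.5422, 0.1263, 0.0265]
tool_rot: [3.138, 0.139, 0.003]
contact_force: [-4.0, -1.1, 10.3]
gripper_width: 0.0458
gripper_force: 22.0
```

Both feet are down: the push back is 10 N and the height has stopped changing. I'm easing the grip, then opening.

Call:
drive_tool:
  dp:
    - [0, 0, -0.02]
    - [0, 0, 0]
  turn:
    - [0, 0, 0]
    - [0, 0, 0]
  force: 8

```text
time_s: 9.98
eef_pos: [0.5423, 0.1264, 0.0265]
tool_rot: [3.138, 0.139, 0.004]
contact_force: [-1.7, -0.1, 4.0]
gripper_width: 0.0459
gripper_force: 8.0
```

Call:
drive_tool:
  dp:
    - [0, 0, 0]
    - [0, 0, 0]
    - [0, 0, 0]
    - [0, 0, 0]
  turn:
    - [0, 0, 0]
    - [0, 0, 0]
    - [0, 0, 0]
    - [0, 0, 0]
  jaw: 0.1

```text
time_s: 10.48
eef_pos: [0.5413, 0.1263, 0.0255]
tool_rot: [3.138, 0.139, 0.001]
contact_force: [0.3, 0.9, 0.9]
gripper_width: 0.0751
gripper_force: 0.0
```

Call:
drive_tool:
  dp:
    - [0, 0, -0.2]
    - [0, 0, -0.5]
    - [0, 0, -0.8]
    - [0, 0, -0.8]
    - [0, 0, -0.8]
  turn:
    - [0, 0, 0]
    - [0, 0, 0]
    - [0, 0, 0]
    - [0, 0, 0]
    - [0, 0, 0]

```text
time_s: 11.1
eef_pos: [0.5416, 0.1264, 0.1516]
tool_rot: [3.138, 0.139, 0.003]
contact_force: [1.1, 0.2, -0.1]
gripper_width: 0.0781
gripper_force: 0.0
```

```bash
python3 - <<'E'
from pose import *
s=ctrl.read_state(); print(s["time_s"],s["eef_pos"],s["gripper_width"],s["contact_force"])
sc=ctrl.snapshot("scene");w=ctrl.snapshot("wrist")
cv2.imwrite("pics/v5.png",np.hstack([cv2.resize(w,(400,300)),cv2.resize(sc[165:270,220:360],(400,300),interpolation=cv2.INTER_CUBIC)])[:,:,::-1])
E
```

```text
11.1 [0.54164584 0.12643906 0.15163683] 0.07808829691212922 [ 1.13340747  0.16381914 -0.09217853]
```

View pics/v5.png

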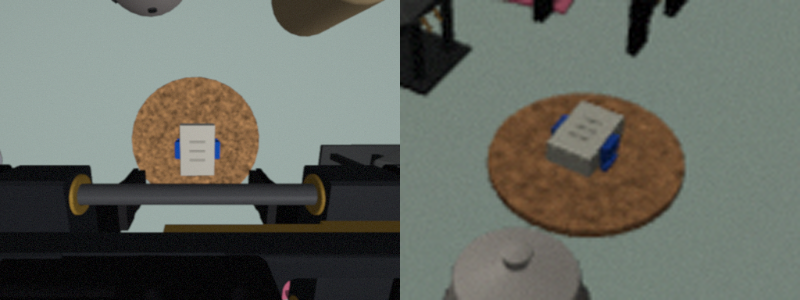

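The picture shows the cover standing level in the middle of the trivet, hollow side down, with the tabs sprung out and the gripper clear above it.

```bash
python3 -c "
from cell import ctrl
print(ctrl.job_done())"
```

```text
the job is handed in; nothing more can be done
None
```

The grey timer's battery cover is off and standing level, hollow side down, in the middle of the cork trivet; the gripper is clear, no other item was touched, and the job was handed in at about 11 s.

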